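# Clamp a hinge barrel in the hand press

## Task

Roll the brass hinge barrel along the bed of the hand press, without lifting it off, until it lies in the nest groove against the back stop under the press foot. Then press the sprung hand lever down until the pawl snaps over it and holds it, so that the foot clamps the barrel; let go and leave the other parts where they are.

Things in the scene. Friction and masses are not known exactly. Their poses are not given: they have to be found in the camera images.
- press: Fixed black cast iron hand press, 270 x 270 mm, 155 mm tall. Origin on the counter under the middle of the nest groove; x points along the bed from its open near end to the back stop and column (away from the robot, yaw up to 0.3 rad), y along the groove. Bed top flat, 30 mm above the counter, x -150 to 120, y -75 to 75 mm. The lever stands beside the bed in the plane y = -150 mm.
- nest (a point): Where the barrel's middle lies when home: on the line of the 20 mm wide nest groove, 49.6 mm above the counter. The back stop's face is 24 mm beyond it. The head arm above reaches from 14 mm on the near side of it back to the column, 50 mm wide, top 118 mm above the counter; the column (to 155 mm) begins 72 mm beyond it.
- barrel: Brass hinge barrel (knuckle tube with four dark seams), a cylinder of 44 mm diameter and 110 mm length, about 0.55 kg, lying across the bed, 55 to 105 mm on the near side of the groove. Origin at its middle, its y axis along its length; on the flat bed the origin is 52 mm above the counter.
- lever (a joint): Angle of the hand lever in rad: 0 = sprung up (the lever points to the press's -x and 0.60 rad above level), 0.66 = end stop, just below level. The lever's spring returns it to 0 unless the pawl holds it; fully caught it reads about 0.635. Let go a little short of the stop it may hang half caught near 0.60, so press it right to the stop. About 5 to 12 N at the grip presses it down.
- lever_hinge (a point): The lever's pivot point in the lever's plane, 130 mm above the counter; the pivot axis is the press's y axis.
- lever_grip (a point): Middle of the top face of the lever's dark wooden palm grip (85 mm long along the lever, 40 mm wide, 18 mm thick), 210 mm from the pivot along the lever and 9 mm above the lever's centre line; it moves with the lever, from about 255 mm above the counter (up) to about 126 mm (down).
- pawl (a joint): Angle (rad) of the steel hook pawl that stands beside the lever rod, 120 mm from the lever's pivot, hook top 155 mm above the counter: 0 = upright with its hook over the lever's path; pushed aside to about 0.12 as the lever passes, it snaps back to 0 over the rod.
- press_foot: The sprung steel foot under the head arm, 34 x 70 x 8 mm, origin at the middle of its underside: 84 mm above the counter with the lever up, about 72 mm when it clamps the barrel.
- bushing: Bystander: nylon bushing, a tube of 64 mm diameter and 60 mm height standing on the counter; origin under its middle.
- lock_cylinder: Bystander: steel lock cylinder, 75 x 34 x 17 mm, lying on the counter; origin under its round part.
- latch_bolt: Bystander: dark bronze latch bolt, 110 x 56 x 25 mm, lying on the counter; origin under its middle.

How it is judged:
By the outcome, as a careful person would: the job done as asked, in the order asked, and still so for the second after the job is handed in, with the robot touching nothing.
It also fails if it takes over 51 s, if anything falls off the work surface, if the arm or the gripper's body presses on something with over 40 N, if the wrist force passes 120 N, or if a joint passes its speed limit or range.

## Robot

A 7-joint arm with a two-finger parallel gripper is mounted at the origin on the work surface. World frame = base frame: x ahead of the robot, y to its left, z up, the work surface at z = 0. Lengths are in m, angles in rad, forces in N, time in s.
With the tool pointing down it reaches from about 0.425 to 0.925 m from the base axis. Payload 6.8 kg.
Tool frame: the origin (TCP) lies midway between the tips of the shut fingers; the grasp point (between the pads) lies 19 mm behind it (bot.hold_point_z is the distance from the TCP to the grasp point, in m); z points along the fingers, y is the line along which they close (so a half turn about z gives the same grasp; the last joint's range is limited). The gripper opens to 85 mm and grips with 20 to 120 N. Pads are 22 mm wide; open, the fingers measure 114 mm over their backs; the gripper's body (76 mm by 85 mm) begins 54 mm behind the grasp point. The pads swing forward as they close: fully open they stand 13 mm farther back than shut.
Start: joints at [1.17, 0.477, 0.022, 1.555, -0.011, 1.109, -0.083], TCP at [0.195, -0.646, 0.231] pointing down, gripper open.
Joint ranges: [-2.96, 2.96], [-0.34, 2.1], [-1.41, 1.46], [0.24, 2.44], [-1.37, 4.51], [0.17, 1.92], [-2.96, 2.96]. Speed limits (rad/s): [2.39, 2.39, 3.14, 3.14, 3.14, 3.14, 3.14].

## Interface

Orientations are given as a unit quaternion [w, x, y, z].
In Python, from station import bot gives the robot as it stands. The module is installed in compiled form; this text tells all that it offers.
- The arm moves only by the tool step_arm, never from a script. Its argument "increments" is a list that holds one entry, the list of rows, each a list of 7 numbers: the opening, from -1 (shut) to 1 (fully open), then the shift along the tool's x, y, z in mm, then the turn, a rotation vector about the tool's x, y, z in degrees. In form: [[[grip, x, y, z, ax, ay, az], ...]]. A call has 1 to 10 rows; each row is the pose to reach, as a shift and turn from the pose commanded when the call began, along the tool's axes at that moment; what a row does not reach only later rows make up. A row lasts 1/12 s, in which the tool goes at most 41.7 mm and 7.16 degrees, less where a joint would pass 70% of its speed; a pose out of reach is approached as far as the arm can. A call with a gripper value outside its range is refused whole. The fingers move at their own pace and stop on an object; "force" is the grip in N (left out, the last holds). Time passes only in rows, so rows that repeat a pose let the fingers close. It gives the time, the measured TCP pose, the force, the opening and the grip force at its end, in the units of the state.
- bot.get_obs(): the state, without advancing time (a new reading comes with each control period).
- bot.read_camera(name): name is "side" or "top"; returns a dict with "image" (400x640x3 uint8, red, green, blue), "camera_matrix" (3x3 intrinsics, pixels), "R" (3x3) and "t" (3): a world point X has camera coordinates R X + t. Camera axes: x right, y down, z forward; pixel columns grow to the right and rows downward; lengths in m; the calibration is good to about 2 mm. A picture is of the moment at which its call begins. There is no depth.
- bot.hand_in(): hands the job in; it is judged then, once.
The state is a dict: "t": time; "q": joint angles; "joint_vel": joint speeds; "joint_torque": joint torques, N m; "eef_pos": TCP position; "tool_rot": TCP orientation; "contact_force": force on the tool from outside, world axes, zero at the start; "torque": the same for the moment, N m; "gripper_width": opening from 0.0 (shut) to 1.0 (fully open); "grasp_force": force on a finger pad.
Only numpy, scipy, OpenCV 4.12 (cv2) and the standard library are available. Lean on these libraries where they do the work, as an engineer would, in place of code of your own. Each camera call takes 0.05 s, during which the arm holds its last target. There are 200 camera calls.

## Working session

There is one attempt and no reset: what is moved stays moved. The work goes in short steps, Python scripts to look and compute and a tool call to move; the robot and the scene stay as the last step left them, time stands still between calls to the robot, and variables do not carry over. Pictures are saved under pics/ and viewed, at most 10 in all, crops included, and the job is handed in when it is done.

Besides the shell and the picture viewer there is one more tool, called after "Emit:" as a command line: name --argument value ..., lists and objects as JSON in quotes. step_arm: Moves the arm, as the interface text tells. Its arguments: {"type":"object","properties":{"increments":{"type":"array"},"force":{"type":"number"}},"required":["increments"]}

```bash
mkdir -p pics; cat > h.py <<'E'
from station import bot
import numpy as np, cv2
def shot(n,f):
    c=bot.read_camera(n); cv2.imwrite(f,cv2.cvtColor(c["image"],cv2.COLOR_RGB2BGR)); np.savez(f[:-4]+".npz",**c); return c
def ray(c,u,v,z):
    K,R,t=np.array(c["camera_matrix"]),np.array(c["R"]),np.array(c["t"])
    o=-R.T@t; d=R.T@np.linalg.inv(K)@[u,v,1]; return o+d*(z-o[2])/d[2]
def proj(c,X):
    p=np.array(c["camera_matrix"])@(np.array(c["R"])@X+np.array(c["t"])); return p[:2]/p[2]
E
python3 - <<'E'
from h import *
for n in("top","side"):
    c=shot(n,f"pics/{n}0.png"); print(n,-c["R"].T@c["t"],c["R"][2])
o=bot.get_obs();print(o["eef_pos"],o["tool_rot"],o["t"],bot.hold_point_z)
E
```

```text
top [0.42867224 0.07598459 1.2269763 ] [ 0.18781159 -0.00666235 -0.98218248]
side [0.12454883 0.57167204 0.5549268 ] [ 0.62144675 -0.62788942 -0.46857102]
[ 0.19464457 -0.64576032  0.23042257] [-7.92705290e-04  9.89304104e-01  1.45865454e-01 -1.75787829e-04] 0.1 0.0187
```

View pics/top0.png

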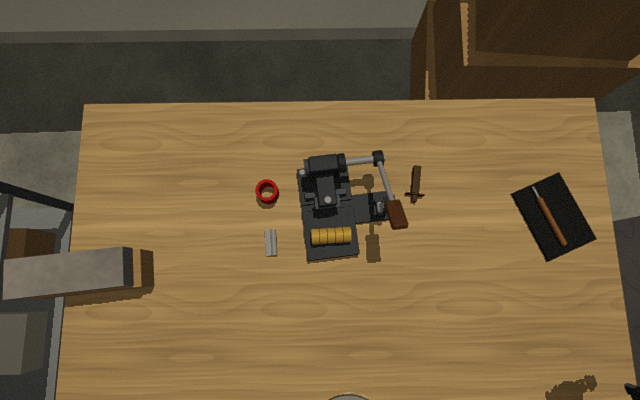

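View pics/side0.png

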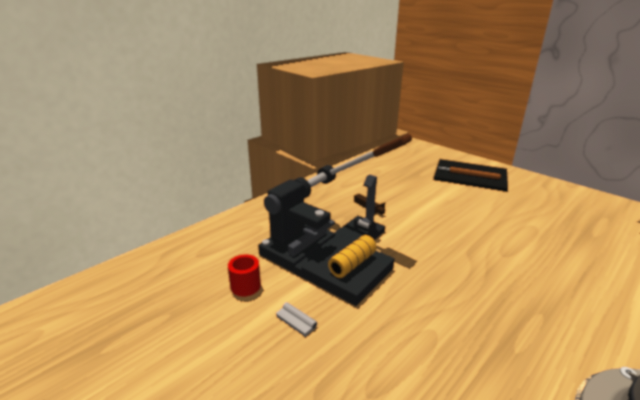

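The top view shows the press near (328,205), brass barrel at (330,236), grip at (397,214) and bushing at (267,191). The side view shows the same, with the barrel at (352,257) and the grip at (392,145).

```bash
python3 - <<'E'
from h import *
a=cv2.imread("pics/top0.png")[140:275,240:430]; b=cv2.imread("pics/side0.png")[120:320,230:430]
a=cv2.resize(a,None,fx=4,fy=4,interpolation=cv2.INTER_CUBIC);cv2.imwrite("pics/z0.png",a)
for n in("top","side"):
    c=np.load(f"pics/{n}0.npz"); h=cv2.cvtColor(c["image"],cv2.COLOR_RGB2HSV)
    for nm,lo,hi,roi in (("brass",(18,150,110),(30,255,255),(slice(150,300),slice(300,420))),
                     ("grip",(0,90,30),(13,255,140),(slice(120,240),slice(370,412))),):
        m=np.zeros(h.shape[:2],np.uint8); 
        if n=="top" and nm=="brass": roi=(slice(222,250),slice(305,356))
        if n=="side" and nm=="brass": roi=(slice(230,282),slice(325,380))
        m[roi]=cv2.inRange(h,lo,hi)[roi]
        m=cv2.morphologyEx(m,cv2.MORPH_CLOSE,np.ones((3,3)))
        cs=cv2.findContours(m,0,2)[0]; k=max(cs,key=cv2.contourArea)
        r=cv2.minAreaRect(k); print(n,nm,cv2.contourArea(k),r,cv2.boxPoints(r).round(1).tolist())
        if n=="top":
            for z in(.052,.074,.25): print(z,ray(c,*r[0],z).round(4))
            if nm=="brass":
                p=cv2.boxPoints(r); print([ray(c,*q,.060).round(4).tolist()[:2] for q in p])
    if n=="top":
        m=np.zeros(h.shape[:2],np.uint8); roi=(slice(215,268),slice(295,362)); m[roi]=(c["image"].max(2)<75)[roi]
        k=max(cv2.findContours(m,0,2)[0],key=cv2.contourArea); print("bed",cv2.approxPolyDP(k,2.5,True)[:,0].tolist())
        print([ray(c,*map(float,q),.03).round(4).tolist()[:2] for q in cv2.approxPolyDP(k,2.5,True)[:,0]])
E
```

```text
top brass 487.5 ((330.74127197265625, 234.3599395751953), (13.660845756530762, 39.235939025878906), 86.42366790771484) [[310.70001220703125, 228.8000030517578], [349.8999938964844, 226.3000030517578], [350.70001220703125, 240.0], [311.6000061035156, 242.39999389648438]]
0.052 [0.55   0.0384 0.052 ]
0.074 [0.5477 0.0391 0.074 ]
0.25 [0.5295 0.0447 0.25  ]
[[0.5657, 0.0943], [0.5709, -0.0156], [0.5327, -0.0168], [0.5276, 0.0924]]
top grip 415.0 ((395.45001220703125, 213.85003662109375), (30.99032211303711, 16.12761688232422), 71.56504821777344) [[382.8999938964844, 201.6999969482422], [398.20001220703125, 196.60000610351562], [408.0, 226.0], [392.70001220703125, 231.10000610351562]]
0.052 [ 0.6056 -0.1467  0.052 ]
0.074 [ 0.6022 -0.1425  0.074 ]
0.25 [ 0.5757 -0.1092  0.25  ]
bed [[302, 215], [308, 261], [358, 253], [354, 225], [361, 223], [361, 215]]
[[0.6096, 0.1196], [0.4777, 0.1036], [0.498, -0.0387], [0.5782, -0.0299], [0.5837, -0.0502], [0.607, -0.051]]
side brass 759.5 ((353.6409606933594, 252.78045654296875), (20.685640335083008, 48.857513427734375), 52.00127029418945) [[328.0, 259.70001220703125], [366.5, 229.60000610351562], [379.29998779296875, 245.89999389648438], [340.79998779296875, 276.0]]
side grip 274.0 ((392.5361022949219, 143.70620727539062), (8.22430419921875, 42.441471099853516), 66.03751373291016) [[371.5, 148.60000610351562], [410.29998779296875, 131.3000030517578], [413.6000061035156, 138.8000030517578], [374.79998779296875, 156.10000610351562]]
```

View pics/z0.png

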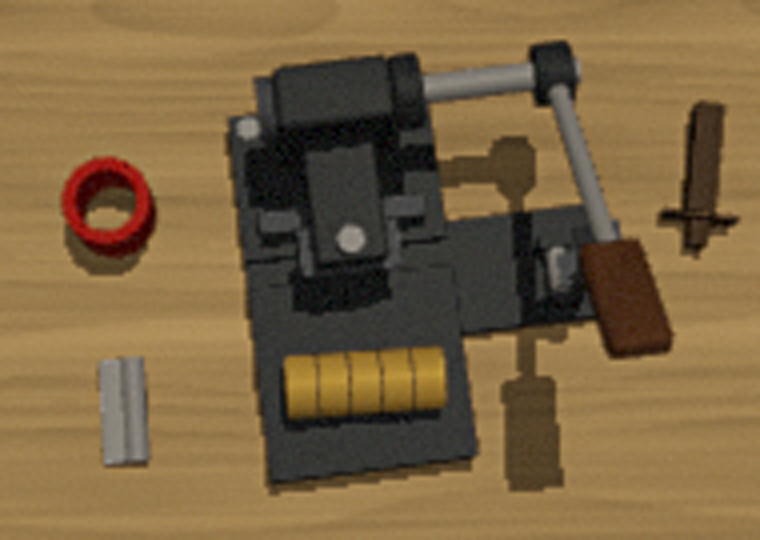

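The zoomed view shows the bed corners at about (307.5,261), (359,254.5) and (297.5,169.5), the hinge at (378,159), and the barrel's middle at (331.2,235.7), all in full-image pixels.

```bash
cat >> h.py <<'E'
def W(p,l):
    x,y,a=p[:3]; return np.array([x+l[0]*np.cos(a)-l[1]*np.sin(a),y+l[0]*np.sin(a)+l[1]*np.cos(a),l[2]])
E
python3 - <<'E'
from h import *
from scipy.optimize import least_squares
T=np.load("pics/top0.npz");S=np.load("pics/side0.npz")
def f(p):
    hx=p[3]
    g=[hx-.2100*np.cos(.6),-.15,.130+.21*np.sin(.6)]
    L=[(T,(-.15,.075,.03),(307.5,261)),(T,(-.15,-.075,.03),(359,254)),(T,(.12,.075,.03),(297.5,169.5)),
       (T,(hx,-.15,.13),(378,158.5)),(T,g,(396.2,214.2)),(S,g,(392.5,143.7))]
    return np.concatenate([proj(c,W(p,l))-q for c,l,q in L])
r=least_squares(f,[.62,.05,.12,.07]);print(r.x.round(4));print(r.fun.round(1).reshape(-1,2).tolist())
p=r.x;np.save("p.npy",p)
for u,v in((331.2,235.7),(330.7,235)):
    X=ray(T,u,v,.052); d=X[:2]-p[:2];a=p[2];print("barrel",X,"local",d@[np.cos(a),np.sin(a)],d@[-np.sin(a),np.cos(a)],proj(S,X))
e=[ray(T,240+x/4,140+y/4,.052)[:2] for x,y in((283.5,387),(447,376))];d=e[0]-e[1];print("barrel yaw",np.arctan2(-d[0],d[1]),np.hypot(*d))
print("nest",W(p,(0,0,.05)),"grip up",W(p,(p[3]-.168,-.15,.256)))
E
```

```text
[0.6352 0.0462 0.1046 0.0967]
[[-0.0, -0.2], [0.9, 0.5], [-0.5, -0.4], [0.3, -0.1], [-0.1, 0.2], [-0.4, 1.0]]
barrel [0.54619365 0.03714557 0.052     ] local -0.08943228888056658 0.0003005569648563725 [353.38757765 254.82627451]
barrel [0.54818555 0.03851087 0.052     ] local -0.0873086718046117 0.001450323723596604 [352.23378832 254.70036046]
barrel yaw 0.052017211412482785 0.11526148928052984
nest [0.63516811 0.04618825 0.05      ] grip up [ 0.57988559 -0.11044307  0.256     ]
```

```bash
cat >> h.py <<'E'
from scipy.spatial.transform import Rotation as Ro
def cur():
    o=bot.get_obs(); q=o["tool_rot"]; return np.array(o["eef_pos"]),Ro.from_quat([q[1],q[2],q[3],q[0]]),o
def rot(yaw,tilt): # tool x at world yaw, z down, then tilt (deg) about tool y
    return Ro.from_matrix(np.array([[np.cos(yaw),np.sin(yaw),0],[np.sin(yaw),-np.cos(yaw),0],[0,0,-1]]))*Ro.from_euler("y",tilt,degrees=True)
def go(X,R):
    x,r,o=cur(); d=r.inv().apply(np.array(X)-x)*1e3; v=(r.inv()*R).as_rotvec(degrees=True)
    print("t",round(o["t"],2),"at",x.round(4),"inc",d.round(1),v.round(1),"F",np.round(o["contact_force"],1))
E
python3 - <<'E'
from h import *
p=np.load("p.npy");R=rot(p[2],15)
go([.43,-.28,.231],R); go(W(p,(-.155,0,.16)),R)
E
```

```text
t 0.1 at [ 0.1946 -0.6458  0.2304] inc [ 3.309e+02 -2.823e+02 -2.000e-01] [-1.5 15.  10.7] F [-0.6 -0.2  0.5]
t 0.1 at [ 0.1946 -0.6458  0.2304] inc [ 469.2 -564.2   71.3] [-1.5 15.  10.7] F [-0.6 -0.2  0.5]
```

Emit:
step_arm --increments '[[[0, 331, -282, 0, -1.5, 15, 10.7], [0, 331, -282, 0, -1.5, 15, 10.7], [0, 331, -282, 0, -1.5, 15, 10.7], [0, 331, -282, 0, -1.5, 15, 10.7], [0, 331, -282, 0, -1.5, 15, 10.7], [0, 331, -282, 0, -1.5, 15, 10.7], [0, 331, -282, 0, -1.5, 15, 10.7], [0, 331, -282, 0, -1.5, 15, 10.7], [0, 331, -282, 0, -1.5, 15, 10.7], [0, 331, -282, 0, -1.5, 15, 10.7]]]'

```text
t: 0.93
eef_pos: [0.4209, -0.2941, 0.2312]
tool_rot: [-0.006, 0.99, 0.052, 0.131]
contact_force: [-0.2, -1.0, 0.6]
gripper_width: 0.502
grasp_force: 0.0
```

```bash
python3 - <<'E'
from h import *
p=np.load("p.npy");R=rot(p[2],15)
go(W(p,(-.158,0,.14)),R)
E
```

```text
t 0.93 at [ 0.4209 -0.2941  0.2312] inc [  63.9 -316.2  111.1] [ 0.1 -0.   0. ] F [-0.2 -1.   0.6]
```

Emit:
step_arm --increments '[[[0, 64, -316, 111, 0, 0, 0], [0, 64, -316, 111, 0, 0, 0], [0, 64, -316, 111, 0, 0, 0], [0, 64, -316, 111, 0, 0, 0], [0, 64, -316, 111, 0, 0, 0], [0, 64, -316, 111, 0, 0, 0], [0, 64, -316, 111, 0, 0, 0], [0, 64, -316, 111, 0, 0, 0], [0, 64, -316, 111, 0, 0, 0], [0, 64, -316, 111, 0, 0, 0]]]'

```text
t: 1.77
eef_pos: [0.4773, 0.0316, 0.1395]
tool_rot: [-0.007, 0.99, 0.056, 0.13]
contact_force: [-0.7, 0.3, 0.6]
gripper_width: 0.5
grasp_force: 0.0
```

```bash
python3 - <<'E'
from h import *
p=np.load("p.npy");R=rot(p[2],15)
go(W(p,(-.158,0,.048)),R)
E
```

```text
t 1.77 at [0.4773 0.0316 0.1395] inc [-23.2   2.   88.5] [-0.1  0.   0.4] F [-0.7  0.3  0.6]
```

Emit:
step_arm --increments '[[[0, -8, 2, 30, 0, 0, 0], [0, -16, 2, 60, 0, 0, 0], [0, -23, 2, 88, 0, 0, 0.4], [0, -23, 2, 88, 0, 0, 0.4], [0, -23, 2, 88, 0, 0, 0.4]]]'

```text
t: 2.18
eef_pos: [0.4773, 0.0243, 0.0485]
tool_rot: [-0.006, 0.99, 0.048, 0.129]
contact_force: [-0.2, -0.5, 0.9]
gripper_width: 0.501
grasp_force: 0.0
```

```bash
python3 - <<'E'
from h import *
p=np.load("p.npy");R=rot(p[2],15)
go(W(p,(-.158,0,.048)),R)
go(W(p,(-.118,0,.048)),R)
T=shot("top","pics/t1.png");S=shot("side","pics/s1.png")
a=cv2.cvtColor(T["image"],cv2.COLOR_RGB2BGR)[150:275,285:385];b=cv2.cvtColor(S["image"],cv2.COLOR_RGB2BGR)[190:315,270:410]
cv2.imwrite("pics/z1.png",np.hstack([cv2.resize(x,(w,416),interpolation=2) for x,w in((a,333),(b,466))]))
E
```

```text
t 2.18 at [0.4773 0.0243 0.0485] inc [ 1.1 -5.3  0.8] [ 0.2  0.2 -0.4] F [-0.2 -0.5  0.9]
t 2.18 at [0.4773 0.0243 0.0485] inc [39.7 -5.6 11.1] [ 0.2  0.2 -0.4] F [-0.2 -0.5  0.9]
```

View pics/z1.png

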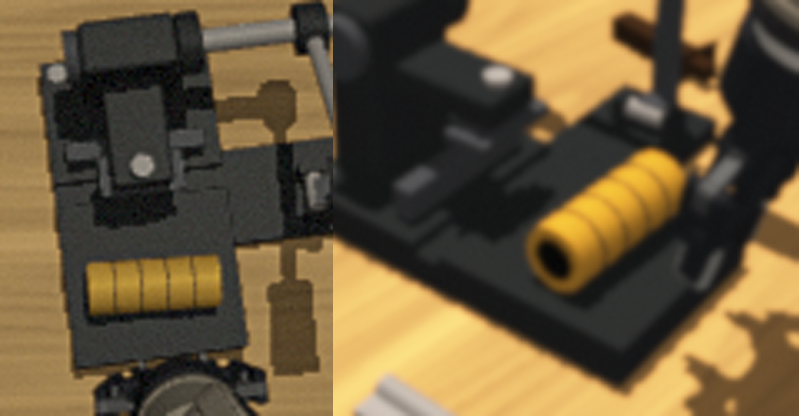

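The crop shows the fingers just above the bed behind the barrel, about 6 mm too far toward -y. I'll correct that and start pushing.

Emit:
step_arm --increments '[[[0, 5, -6, 1.5, 0, 0, -0.4], [0, 12, -6, 3, 0, 0, -0.4], [0, 20, -6, 5, 0, 0, -0.4], [0, 27, -6, 7, 0, 0, -0.4], [0, 32, -6, 8.5, 0, 0, -0.4], [0, 36, -6, 9.6, 0, 0, -0.4], [0, 40, -6, 10.7, 0, 0, -0.4], [0, 44, -6, 11.8, 0, 0, -0.4], [0, 48, -6, 12.9, 0, 0, -0.4], [0, 50, -6, 13.4, 0, 0, -0.4]]]'

```text
t: 3.12
eef_pos: [0.5301, 0.0367, 0.0494]
tool_rot: [-0.006, 0.99, 0.052, 0.131]
contact_force: [0.1, 0.5, 0.2]
gripper_width: 0.503
grasp_force: 0.0
```

```bash
python3 - <<'E'
from h import *
p=np.load("p.npy");R=rot(p[2],15)
go(W(p,(-.035,0,.048)),R)
T=shot("top","pics/t2.png");S=shot("side","pics/s2.png")
a=cv2.cvtColor(T["image"],cv2.COLOR_RGB2BGR)[150:275,285:385];b=cv2.cvtColor(S["image"],cv2.COLOR_RGB2BGR)[190:315,270:410]
cv2.imwrite("pics/z2.png",np.hstack([cv2.resize(x,(w,416),interpolation=2) for x,w in((a,333),(b,466))]))
E
```

```text
t 3.12 at [0.5301 0.0367 0.0494] inc [67.7  1.5 19.6] [ 0.1 -0.1  0. ] F [0.1 0.5 0.2]
```

View pics/z2.png

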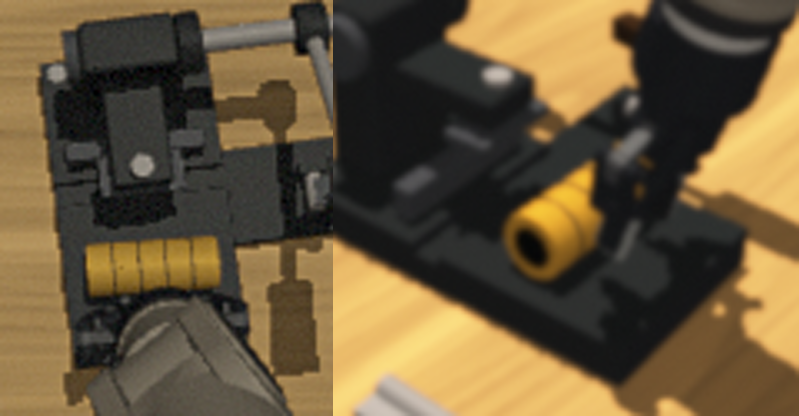

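The barrel is rolling square to the bed ahead of both fingers, so I'll keep pushing.

Emit:
step_arm --increments '[[[0, 4, 0, 1.1, 0, 0, 0], [0, 8, 0, 2.2, 0, 0, 0], [0, 12, 0, 3.3, 0, 0, 0], [0, 16, 0, 4.5, 0, 0, 0], [0, 20, 0.5, 5.6, 0, 0, 0], [0, 24, 0.5, 6.8, 0, 0, 0], [0, 28, 0.5, 8, 0, 0, 0], [0, 32, 1, 9.2, 0, 0, 0], [0, 35, 1, 10, 0, 0, 0], [0, 38, 1, 11, 0, 0, 0]]]'

```text
t: 4.05
eef_pos: [0.5693, 0.0397, 0.0486]
tool_rot: [-0.006, 0.99, 0.052, 0.131]
contact_force: [0.6, -0.4, -0.4]
gripper_width: 0.497
grasp_force: 0.0
```

```bash
python3 - <<'E'
from h import *
p=np.load("p.npy");R=rot(p[2],15)
go(W(p,(-.035,0,.048)),R)
T=shot("top","pics/t3.png");S=shot("side","pics/s3.png")
a=cv2.cvtColor(T["image"],cv2.COLOR_RGB2BGR)[150:275,285:385];b=cv2.cvtColor(S["image"],cv2.COLOR_RGB2BGR)[190:315,270:410]
cv2.imwrite("pics/z3.png",np.hstack([cv2.resize(x,(w,416),interpolation=2) for x,w in((a,333),(b,466))]))
E
```

```text
t 4.05 at [0.5693 0.0397 0.0486] inc [30.   0.4  8.7] [ 0.1 -0.1  0. ] F [ 0.6 -0.4 -0.4]
```

View pics/z3.png

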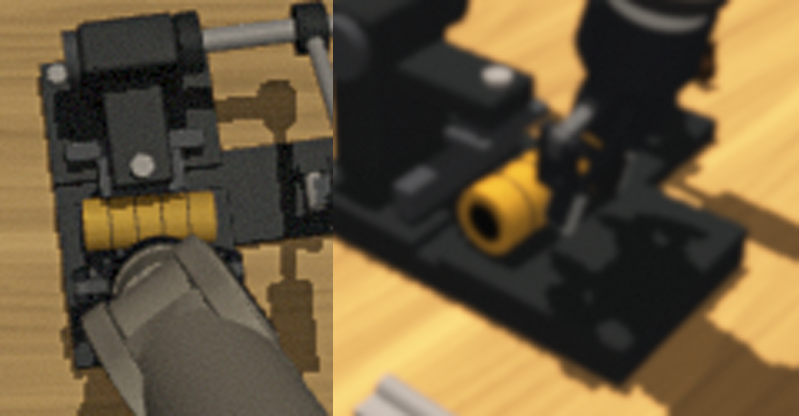

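Emit:
step_arm --increments '[[[0, 4, 0, 1.1, 0, 0, 0], [0, 8, 0, 2.3, 0, 0, 0], [0, 11, 0, 3.2, 0, 0, 0], [0, 14, 0, 4, 0, 0, 0], [0, 16, 0, 4.6, 0, 0, 0], [0, 18, 0, 5.2, 0, 0, 0], [0, 20, 0, 5.8, 0, 0, 0], [0, 22, 0, 6.4, 0, 0, 0], [0, 24, 0, 7, 0, 0, 0], [0, 26, 0, 7.5, 0, 0, 0]]]'

```text
t: 4.98
eef_pos: [0.5959, 0.0425, 0.0481]
tool_rot: [-0.006, 0.99, 0.052, 0.131]
contact_force: [-0.2, 0.2, -0.3]
gripper_width: 0.502
grasp_force: 0.0
```

```bash
python3 - <<'E'
from h import *
p=np.load("p.npy");R=rot(p[2],15)
go(W(p,(-.035,0,.048)),R)
T=shot("top","pics/t4.png");S=shot("side","pics/s4.png")
a=cv2.cvtColor(T["image"],cv2.COLOR_RGB2BGR)[150:275,285:385];b=cv2.cvtColor(S["image"],cv2.COLOR_RGB2BGR)[190:315,270:410]
cv2.imwrite("pics/z4.png",np.hstack([cv2.resize(x,(w,416),interpolation=2) for x,w in((a,333),(b,466))]))
E
```

```text
t 4.98 at [0.5959 0.0425 0.0481] inc [4.2 0.4 1.2] [ 0.1 -0.   0. ] F [-0.2  0.2 -0.3]
```

View pics/z4.png

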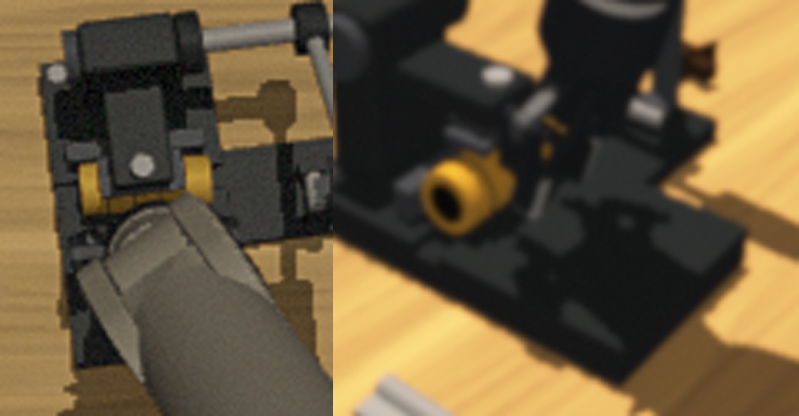

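The barrel is now partly under the head arm, so I'll creep the last few millimetres.

Emit:
step_arm --increments '[[[0, 1.5, 0, 0.4, 0, 0, 0], [0, 3, 0, 0.8, 0, 0, 0], [0, 4.5, 0, 1.2, 0, 0, 0], [0, 6, 0, 1.6, 0, 0, 0], [0, 7, 0, 1.9, 0, 0, 0], [0, 8, 0, 2.1, 0, 0, 0]]]'

```text
t: 5.58
eef_pos: [0.6041, 0.0434, 0.0482]
tool_rot: [-0.006, 0.99, 0.052, 0.131]
contact_force: [0.1, -0.4, -0.5]
gripper_width: 0.502
grasp_force: 0.0
```

```bash
cat > m.py <<'E'
from h import *
import sys
# left-end face of barrel in side view + top view barrel ends
p=np.load("p.npy")
T=bot.read_camera("top");S=bot.read_camera("side")
for c,nm,ro in((T,"top",(slice(175,225),slice(300,355))),(S,"side",(slice(215,280),slice(285,360)))):
    h=cv2.cvtColor(c["image"],cv2.COLOR_RGB2HSV); m=np.zeros(h.shape[:2],np.uint8); m[ro]=cv2.inRange(h,(18,150,90),(30,255,255))[ro]
    for k in cv2.findContours(m,0,2)[0]:
        if cv2.contourArea(k)>20: print(nm,cv2.boundingRect(k))
for l in((0,0),(-.01,0)):
    print(l,"expected left end top-extents", [ [proj(c,W(p,(l[0]+dx,y,.0496))).round(1).tolist() for dx in(-.022,.022) for y in(.055,-.055)] for c in(T,S)])
E
python3 m.py; python3 -c "
from h import *
p=np.load('p.npy');go(W(p,(-.03,0,.048)),rot(p[2],15))"
```

```text
top (309, 199, 7, 14)
top (340, 195, 9, 13)
side (298, 236, 23, 25)
(0, 0) expected left end top-extents [[[309.1, 214.6], [347.5, 210.0], [307.4, 199.5], [345.4, 195.0]], [[311.8, 255.9], [342.4, 233.1], [296.0, 248.1], [327.1, 226.5]]]
(-0.01, 0) expected left end top-extents [[[309.5, 218.0], [347.9, 213.5], [307.8, 202.9], [345.9, 198.4]], [[315.5, 257.7], [346.0, 234.6], [299.5, 249.8], [330.5, 228.0]]]
t 5.68 at [0.6042 0.0434 0.0482] inc [1.  0.5 0.5] [ 0.1 -0.1  0. ] F [ 0.1 -0.4 -0.2]
```

Emit:
step_arm --increments '[[[0, -10, 0, -2.7, 0, 0, 0], [0, -35, 0, -9, 0, 0, 0], [0, -65, 0, -17, 0, 0, 0], [0, -80, 0, -22, 0, 0, 0], [0, -80, 0, -60, 0, 0, 0], [0, -80, 0, -100, 0, 0, 0], [0, -80, 0, -140, 0, 0, 0], [0, -80, 0, -180, 0, 0, 0], [0, -80, 0, -220, 0, 0, 0], [-1, -80, 0, -260, 0, 0, 0]]]'

```text
t: 6.52
eef_pos: [0.4579, 0.0286, 0.2798]
tool_rot: [-0.006, 0.99, 0.052, 0.131]
contact_force: [2.0, -1.0, -1.2]
gripper_width: 0.374
grasp_force: 0.0
```

```bash
python3 m.py; python3 - <<'E'
from h import *
p=np.load('p.npy')
T=shot("top","pics/t5.png");S=shot("side","pics/s5.png")
a=cv2.cvtColor(T["image"],cv2.COLOR_RGB2BGR)[150:275,285:410];b=cv2.cvtColor(S["image"],cv2.COLOR_RGB2BGR)[120:315,250:440]
cv2.imwrite("pics/z5.png",np.hstack([cv2.resize(x,(400,400),interpolation=2) for x in(a,b)]))
go(W(p,(p[3]-.168,-.15,.33)),rot(p[2],0))
E
```

```text
top (309, 199, 8, 14)
top (339, 195, 10, 15)
side (298, 222, 45, 38)
(0, 0) expected left end top-extents [[[309.1, 214.6], [347.5, 210.0], [307.4, 199.5], [345.4, 195.0]], [[311.8, 255.9], [342.4, 233.1], [296.0, 248.1], [327.1, 226.5]]]
(-0.01, 0) expected left end top-extents [[[309.5, 218.0], [347.9, 213.5], [307.8, 202.9], [345.9, 198.4]], [[315.5, 257.7], [346.0, 234.6], [299.5, 249.8], [330.5, 228.0]]]
t 6.72 at [0.4596 0.0281 0.2792] inc [114.7 150.4 -21. ] [  0.2 -15.2  -0. ] F [ 0.2 -0.5 -1.6]
```

View pics/z5.png

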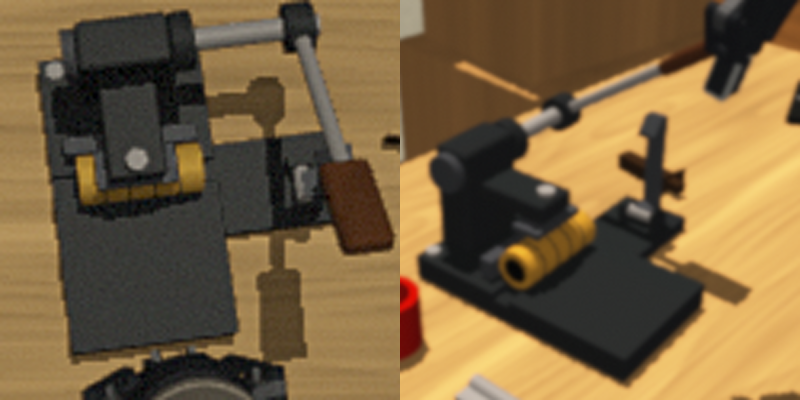

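The barrel lies in the groove under the head arm. Next I'll go above the lever grip with the fingers shut.

Emit:
step_arm --increments '[[[-1, 12, 0, -46, 0, -5, 0], [-1, 60, 60, -40, 0, -10, 0], [-1, 115, 100, -21, 0, -15.2, 0], [-1, 115, 150, -21, 0, -15.2, 0], [-1, 115, 150, -21, 0, -15.2, 0], [-1, 115, 150, -21, 0, -15.2, 0], [-1, 115, 150, -21, 0, -15.2, 0], [-1, 115, 150, -21, 0, -15.2, 0]]]'

```text
t: 7.38
eef_pos: [0.5801, -0.1103, 0.3254]
tool_rot: [0.0, 0.999, 0.051, -0.004]
contact_force: [0.0, 0.3, -0.2]
gripper_width: -0.002
grasp_force: 0.0
```

```bash
python3 - <<'E'
from h import *
p=np.load('p.npy');R=rot(p[2],0)
for e in(.6,.45,.3,.15,0,-.06): go(W(p,(p[3]-.21*np.cos(e)+.009*np.sin(e),-.15,.13+.21*np.sin(e)+.009*np.cos(e))),R)
S=shot("side","pics/s6.png");T=shot("top","pics/t6.png")
cv2.imwrite("pics/z6.png",np.hstack([cv2.resize(cv2.cvtColor(x,cv2.COLOR_RGB2BGR),(400,400),interpolation=2) for x in(T["image"][140:265,305:430],S["image"][60:260,280:480])]))
E
```

```text
t 7.38 at [ 0.5801 -0.1103  0.3254] inc [ 0.1  0.1 69.4] [-0.   0.4 -0.1] F [ 0.   0.3 -0.2]
t 7.38 at [ 0.5801 -0.1103  0.3254] inc [-16.7   0.2  96.1] [-0.   0.4 -0.1] F [ 0.   0.3 -0.2]
t 7.38 at [ 0.5801 -0.1103  0.3254] inc [-29.2   0.2 125. ] [-0.   0.4 -0.1] F [ 0.   0.3 -0.2]
t 7.38 at [ 0.5801 -0.1103  0.3254] inc [-37.3   0.2 155.4] [-0.   0.4 -0.1] F [ 0.   0.3 -0.2]
t 7.38 at [ 0.5801 -0.1103  0.3254] inc [-40.8   0.2 186.7] [-0.   0.4 -0.1] F [ 0.   0.3 -0.2]
t 7.38 at [ 0.5801 -0.1103  0.3254] inc [-40.9   0.2 199.3] [-0.   0.4 -0.1] F [ 0.   0.3 -0.2]
```

View pics/z6.png

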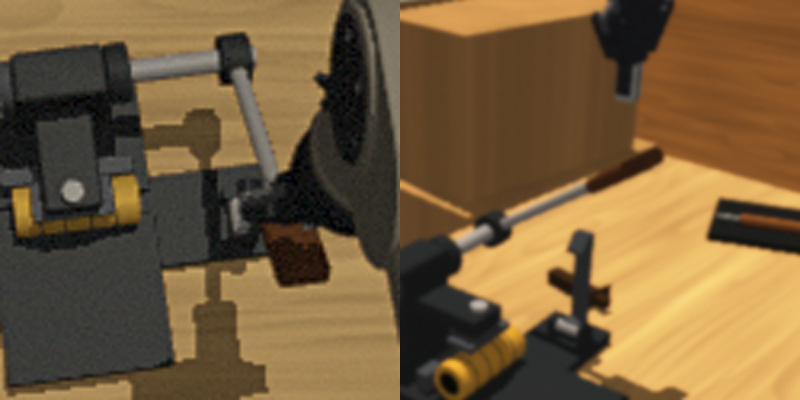

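The fingers are above the grip, in line with it. I'll press along its arc.

Emit:
step_arm --increments '[[[-1, 0, 0, 35, 0, 0, 0], [-1, 0, 0, 55, 0, 0, 0], [-1, -4, 0, 70, 0, 0, 0], [-1, -12, 0, 85, 0, 0, 0], [-1, -18, 0, 98, 0, 0, 0], [-1, -24, 0, 111, 0, 0, 0], [-1, -29, 0, 125, 0, 0, 0], [-1, -33, 0, 138, 0, 0, 0], [-1, -36, 0, 150, 0, 0, 0], [-1, -38, 0, 162, 0, 0, 0]]]'

```text
t: 8.32
eef_pos: [0.5411, -0.112, 0.1675]
tool_rot: [0.001, 0.999, 0.054, -0.002]
contact_force: [-5.4, 0.3, 14.1]
gripper_width: -0.002
grasp_force: 6.5
```

Emit:
step_arm --increments '[[[-1, -1, 0, 8, 0, 0, 0], [-1, -2, 0, 16, 0, 0, 0], [-1, -3, 0, 23, 0, 0, 0], [-1, -3, 0, 29, 0, 0, 0], [-1, -3, 0, 33, 0, 0, 0], [-1, -3, 0, 35, 0, 0, 0]]]'

```text
t: 8.82
eef_pos: [0.5379, -0.1123, 0.1321]
tool_rot: [0.001, 0.999, 0.054, -0.002]
contact_force: [-4.3, 0.6, 7.3]
gripper_width: 0.002
grasp_force: 3.9
```

Emit:
step_arm --increments '[[[-1, 0, 0, 2, 0, 0, 0], [-1, 0, 0, 4, 0, 0, 0], [-1, 0, 0, 5, 0, 0, 0], [-1, 0, 0, 5, 0, 0, 0]]]'

```text
t: 9.15
eef_pos: [0.5379, -0.1123, 0.1275]
tool_rot: [0.001, 0.999, 0.054, -0.002]
contact_force: [-5.3, 0.7, 9.2]
gripper_width: -0.0
grasp_force: 4.9
```

Emit:
step_arm --increments '[[[-1, 0, 0, 1, 0, 0, 0], [-1, 0, 0, 2, 0, 0, 0], [-1, 0, 0, 2, 0, 0, 0]]]'

```text
t: 9.4
eef_pos: [0.5379, -0.1123, 0.1264]
tool_rot: [0.001, 0.999, 0.054, -0.002]
contact_force: [-7.3, 0.4, 15.7]
gripper_width: -0.003
grasp_force: 8.1
```

Emit:
step_arm --increments '[[[-1, 0, 0, 0.7, 0, 0, 0], [-1, 0, 0, 1.2, 0, 0, 0], [-1, 0, 0, 1.2, 0, 0, 0]]]'

```text
t: 9.65
eef_pos: [0.538, -0.1123, 0.1261]
tool_rot: [0.001, 0.999, 0.054, -0.002]
contact_force: [-10.8, 1.1, 23.5]
gripper_width: -0.003
grasp_force: 11.8
```

It is at the hard stop: the force rises with no travel. I'll release it gently and back off.

Emit:
step_arm --increments '[[[-1, 0, 0, -4, 0, 0, 0], [-1, 0, 0, -10, 0, 0, 0], [-1, 0, 0, -25, 0, 0, 0], [-1, 0, 0, -60, 0, 0, 0], [-1, 0, 0, -100, 0, 0, 0], [-1, -30, 20, -140, 0, 0, 0], [-1, -60, 50, -170, 0, 0, 0], [-1, -70, 90, -190, 0, 0, 0], [-1, -70, 130, -190, 0, 0, 0], [-1, -70, 150, -190, 0, 0, 0]]]'

```text
t: 10.48
eef_pos: [0.4855, -0.2705, 0.317]
tool_rot: [0.002, 0.999, 0.054, 0.0]
contact_force: [1.7, -0.7, -1.2]
gripper_width: 0.0
grasp_force: 0.0
```

```bash
python3 m.py; python3 - <<'E'
from h import *
p=np.load('p.npy')
S=shot("side","pics/s7.png");T=shot("top","pics/t7.png")
cv2.imwrite("pics/z7.png",np.hstack([cv2.resize(cv2.cvtColor(x,cv2.COLOR_RGB2BGR),(400,400),interpolation=2) for x in(T["image"][140:265,290:415],S["image"][120:300,260:440])]))
g=lambda th:W(p,(p[3]-.21*np.cos(.6-th)+.009*np.sin(.6-th),-.15,.13+.21*np.sin(.6-th)+.009*np.cos(.6-th)))
for th in(.56,.6,.635,.66): print(th,proj(T,g(th)).round(1),proj(S,g(th)).round(1))
for c,ro in((T,(slice(190,260),slice(365,400))),(S,(slice(150,290),slice(370,440)))):
    h=cv2.cvtColor(c["image"],cv2.COLOR_RGB2HSV);m=np.zeros(h.shape[:2],np.uint8);m[ro]=cv2.inRange(h,(0,90,30),(13,255,140))[ro]
    k=max(cv2.findContours(m,0,2)[0],key=cv2.contourArea);print(cv2.minAreaRect(k))
print(cur()[2]["t"],cur()[2]["contact_force"])
E
```

```text
top (309, 198, 7, 15)
top (340, 195, 9, 15)
side (298, 220, 45, 40)
(0, 0) expected left end top-extents [[[309.1, 214.6], [347.5, 210.0], [307.4, 199.5], [345.4, 195.0]], [[311.8, 255.9], [342.4, 233.1], [296.0, 248.1], [327.1, 226.5]]]
(-0.01, 0) expected left end top-extents [[[309.5, 218.0], [347.9, 213.5], [307.8, 202.9], [345.9, 198.4]], [[315.5, 257.7], [346.0, 234.6], [299.5, 249.8], [330.5, 228.0]]]
0.56 [391.1 234. ] [402.5 191.6]
0.6 [390.6 234.6] [402.3 195.1]
0.635 [390.1 234.9] [402.1 198. ]
0.66 [389.8 235.1] [401.8 200.1]
((388.8299560546875, 234.3099822998047), (31.678386688232422, 14.566400527954102), 81.8698959350586)
((400.7523193359375, 201.82569885253906), (38.69618225097656, 12.451742172241211), 16.69924545288086)
10.6833 [-0.02821034  1.32328733  0.28597226]
```

View pics/z7.png

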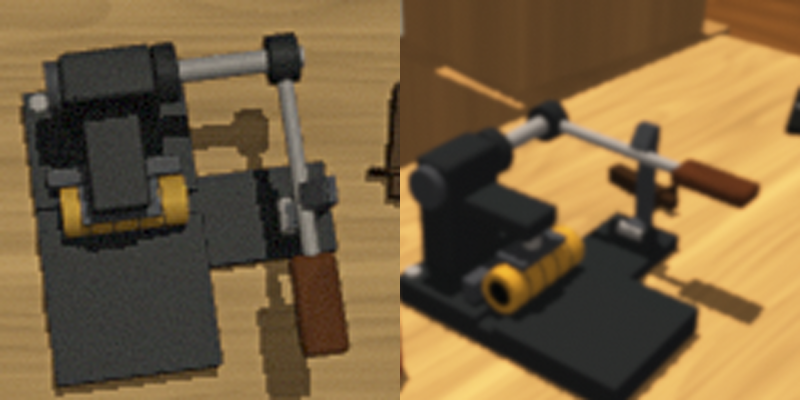

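The view shows the lever held level with the pawl hooked over the rod. The foot is down on the barrel in the groove, and the arm is clear. The grip's row, 201.8, matches the fully caught angle.

```bash
python3 -c "
from h import *
print(bot.hand_in())"
```

```text
the job is handed in; nothing more can be done
None
```

The job is handed in: the barrel was rolled into the nest groove, the lever was pressed to its stop and is held by the pawl, the foot is down on the barrel, and the arm is clear of everything (about 10.7 s of the 51 s used).

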